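# Open the puzzle-lock drawer of the bamboo organiser

## Task

Open the bamboo organiser's drawer so the tokens can be got at: slide its lock along until you feel, by tugging, the one hidden place where it lets the drawer go, then draw the drawer fully out to its stop and let go. Leave the jar, the timer and the dice tray where they stand.

Things in the scene. Friction and masses are not known exactly. Their poses are not given: they have to be found in the camera images.
- organiser: Fixed bamboo drawer case on the white top. Shell 180 mm deep (x), 240 wide (y), 80 high; origin at the centre of the shell's underside; front at -x. The drawer's front is a bamboo block 44 mm deep, 240 wide, before the shell, top at 80 mm. Hidden in the shell a fixed rail 12 mm thick with one 14 mm gap holds back a 6 mm pin on the lock slide until the pin is in line with the gap.
- drawer (a joint): Drawer travel in m: 0 closed, grows as it comes out along the organiser's -x, stop at 0.090. Friction 1.5 N (a slow pull stays under 4 N), stays where it is left. While locked it has only about 2 mm of play, then stands firm. Once 25 mm out the lock's pin has passed the rail.
- lock (a joint): Lock slide travel in m along the organiser's +y, 0 to 0.060, stops at both ends; starts between 0 and 0.010; friction 2 N, stays where left; rides on the drawer's front and goes out with it. The drawer comes free only within about 4 mm of one reading, which lies between 0.020 and 0.052, differs every time and cannot be seen: slide a little, tug, feel.
- lock_thumb (a point): Centre of the lock slide's upright steel thumb-piece, 24 mm (organiser x) by 14 (y) by 28 high, on a plate 26 x 44 x 4 mm between two strips as high, on top of the drawer's front block, 112 mm before the organiser's origin. The point is 98 mm above the table, the top at 112. Pinch it across its 14 mm from above; it can be slid along y and tugged along -x, and the whole drawer drawn out by it.
- drawer_pull (a point): Middle of the drawer's steel bar pull, a bar 100 mm long along organiser y, 35 mm in front of the drawer's front face, 55 mm above the table. Moves with the drawer. Axes as the organiser's.
- dice_tray: Bystander: loose open square black metal dice tray 150 x 150 x 26 mm holding six acrylic meeples; origin at the centre of its underside.
- jar: Bystander: loose frosted glass jar, 72 mm across, 90 mm high, with a metal lid; origin at the centre of its underside.
- timer: Bystander: loose grey plastic timer 70 x 80 x 35 mm with a small toggle on top; origin at the centre of its underside.

How it is judged:
By the outcome, as a careful person would: the job done as asked, in the order asked, and still so for the second after the job is handed in, with the robot touching nothing.
It also fails if it takes over 43 s, if anything falls off the work surface, if the arm or the gripper's body presses on something with over 40 N, if the wrist force passes 120 N, or if a joint passes its speed limit or range.

## Robot

A 7-joint arm with a two-finger parallel gripper is mounted at the origin on the work surface. World frame = base frame: x ahead of the robot, y to its left, z up, the work surface at z = 0. Lengths are in m, angles in rad, forces in N, time in s.
With the tool pointing down it reaches from about 0.4 to 0.875 m from the base axis. Payload 6.5 kg.
Tool frame: the origin (TCP) lies on the centre line of the jaws, within the pads' length; the fingertips stand manip.nose_length ahead of it and the grasp point (between the pads) lies 11 mm behind it (manip.nose_length is the distance from the TCP to the fingertips, in m); y points along the fingers, z is the direction in which the jaws open and shut, and the axes are right-handed (so a half turn about y gives the same grasp; the last joint's range is limited). The gripper opens to 88 mm and grips with 3 to 60 N. Pads are 18 mm wide; open, the fingers measure 123 mm over their backs; the gripper's body (75 mm by 187 mm) begins 45 mm behind the grasp point.
Start: joints at [-1.234, 0.536, -0.004, 1.538, 0.003, 1.067, -0.071], TCP at [0.255, 0.598, 0.217] pointing down, gripper open.
Joint ranges: [-2.7, 2.7], [-0.37, 2.16], [-1.27, 1.26], [0.24, 2.4], [-1.31, 4.45], [0.19, 1.91], [-2.76, 2.76]. Speed limits (rad/s): [2.39, 2.39, 3.14, 3.14, 3.14, 3.14, 3.14].

## Interface

Orientations are given as a unit quaternion [w, x, y, z].
In Python, from workcell import manip gives the robot as it stands.
- The arm moves only by the shell command python3 -m jog 'ROWS' [OPENING]. ROWS is JSON, a list that holds one entry, the list of rows, each a list of 6 numbers: the shift along the world's x, y, z in mm, then the turn, a rotation vector about the world's x, y, z in degrees. A call has 1 to 5 rows; each row is the pose to reach, as a shift and turn from the pose commanded when the call began; what a row does not reach only later rows make up. A row lasts 1/10 s, in which the tool goes at most 50 mm and 8.59 degrees, less where a joint would pass 70% of its speed; a pose out of reach is approached as far as the arm can. A call with a gripper value outside its range is refused whole. OPENING is the opening, from -1 (shut) to 1 (fully open), so that 0 is half open, set as the call begins (- or left out, the last holds). The fingers move at their own pace and stop on an object; the grip force is fixed at half the most. Time passes only in rows, so rows that repeat a pose let the fingers close. It gives the time, the measured TCP pose, the force and the opening at its end, in the units of the state.
- manip.read_state(): the state, without advancing time (a new reading comes with each control period).
- manip.camera(name): name is "scene" or "side" or "wrist"; returns a dict with "image" (400x640x3 uint8, red, green, blue), "range_z" (400x640 float32, m along the optical axis (not along the pixel's ray), 0 where there is no reading), "vfov" (degrees; the focal length in pixels is half the picture's height over the tangent of half this angle, whatever the lens; pixels are square), "cx", "cy" (the principal point, pixels), "origin" and "rotation" of the camera in the world. Camera axes: x right, y up, looking along -z (the intrinsics and any distortion apply to the point x, -y, -z); pixel columns grow to the right and rows downward; lengths in m; the calibration is good to about 2 mm. A picture is of the moment at which its call begins.
- manip.sign_off(): hands the job in, once; it reports no verdict.
The state is a dict: "time_s": time; "qpos": joint angles; "qd": joint speeds; "tau": joint torques, N m; "tool_pos": TCP position; "eef_rot": TCP orientation; "force": force on the tool from outside, world axes, zero at the start; "moment": the same for the moment, N m; "width": finger opening in m.
Only numpy, scipy, OpenCV 4.12 (cv2) and the standard library are available. Lean on these libraries where they do the work, as an engineer would, in place of code of your own. Each camera call takes 0.05 s, during which the arm holds its last target.

## Working session

There is one attempt and no reset: what is moved stays moved. The work goes in short steps, Python scripts to look and compute and a shell command to move; the robot and the scene stay as the last step left them, time stands still between calls to the robot, and variables do not carry over. Pictures are saved under pics/ and viewed, and the job is handed in when it is done.

```bash
mkdir -p pics; ls; cat > h.py <<'E'
from workcell import manip
import numpy as np, cv2
def snap(n,f):
    c=manip.camera(n); cv2.imwrite('pics/'+f+'.png',c['image'][:,:,::-1]); np.savez(f+'.npz',**c); return c
def ld(f): return dict(np.load(f+'.npz'))
def ray(c,u,v):
    h=c['image'].shape[0]; f=h/2/np.tan(np.radians(float(c['vfov']))/2)
    d=np.array([(u-c['cx'])/f,-(v-c['cy'])/f,-1.0]); return c['origin'],c['rotation']@d
def onz(c,u,v,z):
    o,d=ray(c,u,v); return o+d*(z-o[2])/d[2]
def pt(c,u,v):
    o,d=ray(c,u,v); return o+d*c['range_z'][int(v),int(u)]
E
python3 - <<'E'
from h import *
for n in ['scene','side','wrist']:
    c=snap(n,n+'0'); print(n,{k:(v if np.size(v)<10 else v.shape) for k,v in c.items()})
s=manip.read_state(); print(s, manip.nose_length)
E
```

```text
pics
scene {'image': (400, 640, 3), 'range_z': (400, 640), 'vfov': 53.71342844277519, 'cx': 319.2687947522227, 'cy': 190.63999954119805, 'origin': array([1.19273813, 0.64840684, 0.89806109]), 'rotation': array([0.31046455, 0.14044262, 0.36947259, 0.86451006])}
side {'image': (400, 640, 3), 'range_z': (400, 640), 'vfov': 46.04430065652151, 'cx': 320.92164406233525, 'cy': 192.21175608736823, 'origin': array([ 0.47197167, -0.97637687,  0.9864576 ]), 'rotation': array([ 0.91365467,  0.40210191, -0.03263331, -0.04984241])}
wrist {'image': (400, 640, 3), 'range_z': (400, 640), 'vfov': 65.62682569434665, 'cx': 314.0372823395092, 'cy': 198.70575331880215, 'origin': array([0.18461421, 0.627915  , 0.38355087]), 'rotation': array([ 0.82497724, -0.12452958, -0.08184438,  0.54516643])}
{'time_s': 0.15, 'qpos': array([-1.2341917 ,  0.53697477, -0.00441805,  1.53859827,  0.00259793,
        1.06729963, -0.0711943 ]), 'qd': array([ 0.0012615 , -0.00060603,  0.00090662, -0.00333381,  0.0003802 ,
       -0.00077779, -0.0006536 ]), 'tau': array([ 1.31671677e-03, -5.71322143e+01,  9.91794169e-01, -2.51829976e+01,
       -5.61480399e-02,  1.51197345e-02,  8.29186320e-05]), 'tool_pos': array([0.25463137, 0.59752972, 0.21587049]), 'eef_rot': array([-0.69237066,  0.69326539, -0.14148548,  0.14137828]), 'force': array([-0.19762458,  1.04387549, -0.62155004]), 'moment': array([-0.02334797, -0.0053054 ,  0.00999986]), 'width': 0.08807490837960236} 0.008
```

```bash
sed -i 's/^def ray/from scipy.spatial.transform import Rotation as R\ndef q2m(q): return R.from_quat(np.r_[q[1:],q[0]]).as_matrix()\ndef ray/; s/c\[.rotation.\]@d/q2m(c["rotation"])@d/' h.py
python3 - <<'E'
from h import *
s=manip.read_state(); print(q2m(s['eef_rot']))
c=ld('scene0'); print(pt(c,320,200), (c['range_z']>0).mean())
E
```

```text
[[ 9.19988085e-01 -4.01628863e-04  3.91946121e-01]
 [-3.91946312e-01 -1.20944803e-03  9.19987296e-01]
 [ 1.04545010e-04 -9.99999188e-01 -1.27009473e-03]]
[0.65404975 0.02326518 0.07886075] 0.9961328125
```

View pics/scene0.png

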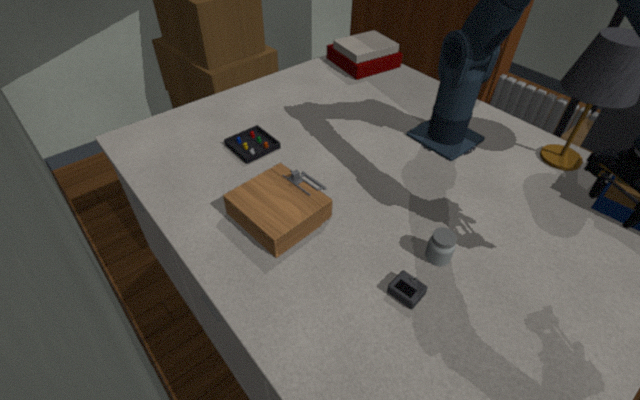

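View pics/side0.png

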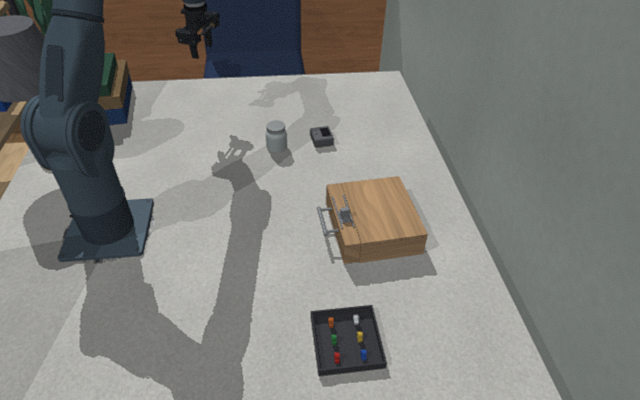

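View pics/wrist0.png

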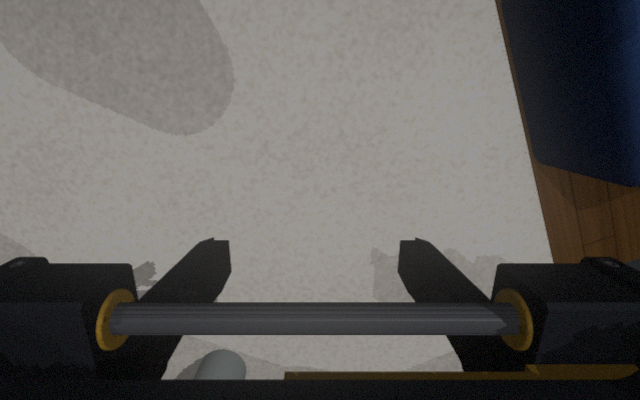

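```bash
python3 - <<'E'
from h import *
for n in ['side0','scene0']:
    c=ld(n); h,w=400,640
    f=h/2/np.tan(np.radians(float(c['vfov']))/2)
    U,V=np.meshgrid(np.arange(w)+.0,np.arange(h)+.0)
    D=np.stack([(U-c['cx'])/f,-(V-c['cy'])/f,-np.ones_like(U)],-1)@q2m(c['rotation']).T
    P=c['origin']+D*c['range_z'][...,None]
    reg=(P[...,0]>.4)&(P[...,0]<.9)&(P[...,1]>-.25)&(P[...,1]<.25)
    m=reg&(abs(P[...,2]-.08)<.004)
    k,l,st,_=cv2.connectedComponentsWithStats(m.astype(np.uint8)); i=1+np.argmax(st[1:,4]); m=l==i
    r=cv2.minAreaRect(P[m][:,:2].astype(np.float32)*1000); print(n,'top',m.sum(),r,cv2.boxPoints(r).tolist(), P[m][:,2].mean())
    t=reg&(P[...,2]>.092)&(P[...,2]<.13)
    print('thumb',t.sum(),P[t].mean(0) if t.any() else 0,P[t].min(0),P[t].max(0))
    b=c['image'][:,:,::-1]
    a=(300,150,420,270) if n[1]=='i' else (210,150,350,260)
    cv2.imwrite('pics/'+n+'z.png',cv2.resize(b[a[1]:a[3],a[0]:a[2]],None,fx=5,fy=5,interpolation=cv2.INTER_CUBIC))
E
```

```text
side0 top 4567 ((743.4180908203125, -70.70286560058594), (224.44215393066406, 243.9663543701172), 4.672307014465332) [[621.6336059570312, 41.73377990722656], [641.5062866210938, -201.42184448242188], [865.2025756835938, -183.13951110839844], [845.3298950195312, 60.01611328125]] 0.07924197912454917
thumb 77 [ 0.65481524 -0.1009309   0.10527368] [ 0.64373261 -0.1070178   0.09234489] [ 0.66763505 -0.08924827  0.11425125]
scene0 top 4214 ((744.2797241210938, -65.32919311523438), (225.8878631591797, 243.42681884765625), 4.533507347106934) [[622.0686645507812, 47.076087951660156], [641.3096313476562, -195.58912658691406], [866.4907836914062, -177.73446655273438], [847.2498168945312, 64.93074035644531]] 0.08025828810908267
thumb 63 [ 0.6577803  -0.0899957   0.10553151] [ 0.64460557 -0.10126176  0.09254306] [ 0.66871254 -0.08403478  0.11506076]
```

View pics/side0z.png

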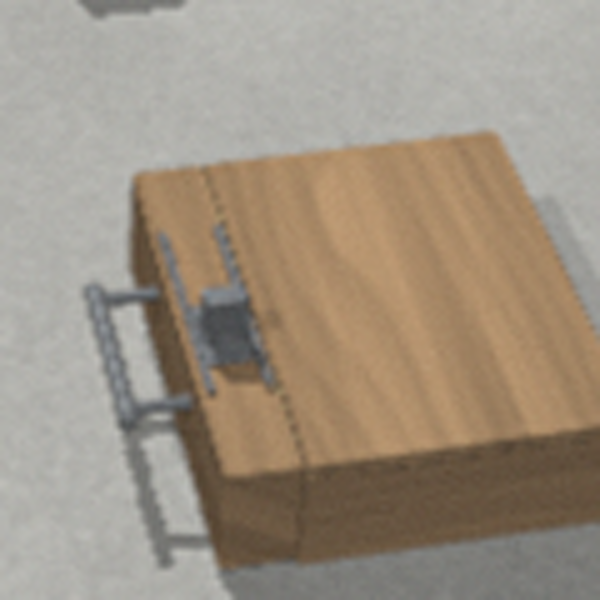

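View pics/scene0z.png

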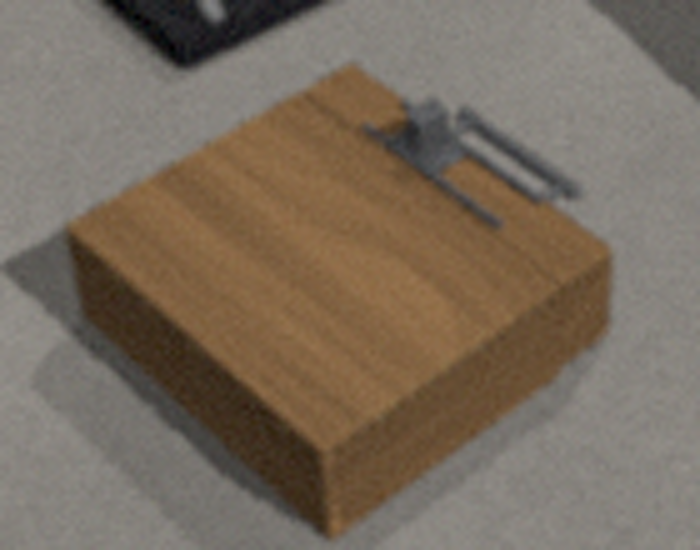

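```bash
python3 -m jog '[[[20,-34.5,0,0,0,1.4],[40,-69,0,0,0,2.8],[60,-103.5,0,0,0,4.2],[80,-138,0,0,0,5.6],[100,-172.5,0,0,0,7]]]' 0.2
python3 -m jog '[[[20,-34.5,0,0,0,1.4],[40,-69,0,0,0,2.8],[60,-103.5,0,0,0,4.2],[80,-138,0,0,0,5.6],[100,-172.5,0,0,0,7]]]'
```

```text
time_s: 0.65
tool_pos: [0.3553, 0.4238, 0.2164]
eef_rot: [-0.7, 0.7, -0.099, 0.098]
force: [0.7, -0.3, 0.9]
width: 0.0533
time_s: 1.15
tool_pos: [0.4553, 0.2514, 0.2165]
eef_rot: [-0.705, 0.705, -0.056, 0.056]
force: [0.7, 0.4, 0.1]
width: 0.0529
```

```bash
python3 -m jog '[[[20,-34.5,0,0,0,1.4],[40,-69,0,0,0,2.8],[60,-103.5,0,0,0,4.2],[80,-138,0,0,0,5.6],[100,-172.5,0,0,0,7]]]'
python3 -m jog '[[[20,-34.5,0,0,0,1.4],[40,-69,0,0,0,2.8],[60,-103.5,0,0,0,4.2],[80,-138,0,0,0,5.6],[100,-172.5,0,0,0,6.7]]]'
python3 - <<'E'
from h import *
for n in ['wrist','side']: snap(n,n+'1')
s=manip.read_state(); print(s['tool_pos'],q2m(s['eef_rot']),s['time_s'],s['force'])
E
```

```text
time_s: 1.65
tool_pos: [0.5552, 0.079, 0.2164]
eef_rot: [0.707, -0.707, 0.012, -0.012]
force: [0.3, 0.5, 0.2]
width: 0.0531
time_s: 2.15
tool_pos: [0.6552, -0.0934, 0.2162]
eef_rot: [0.707, -0.706, -0.029, 0.029]
force: [-0.1, 0.6, -0.7]
width: 0.0531
[ 0.6556687  -0.09938654  0.21602192] [[ 9.97295758e-01  4.61007374e-04 -7.34912096e-02]
 [ 7.34925121e-02 -4.27999297e-03  9.97286585e-01]
 [ 1.45214609e-04 -9.99990735e-01 -4.30229943e-03]] 2.25 [-0.31984963  0.17681609 -0.23365653]
```

View pics/wrist1.png

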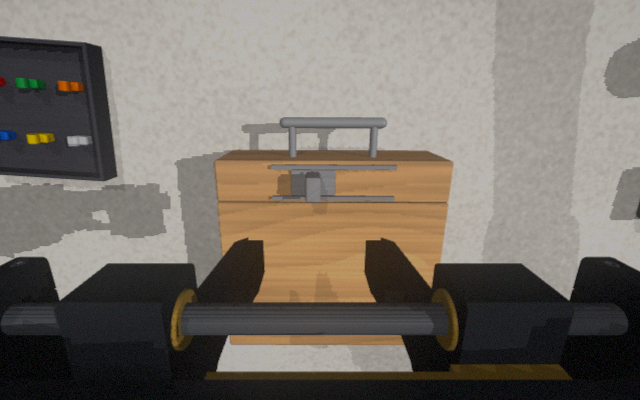

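```bash
python3 - <<'E'
from h import *
c=ld('wrist1'); h,w=400,640
b=c['image'][:,:,::-1][110:215,200:460]; cv2.imwrite('pics/w1z.png',cv2.resize(b,None,fx=3,fy=3,interpolation=cv2.INTER_CUBIC))
f=h/2/np.tan(np.radians(float(c['vfov']))/2)
U,V=np.meshgrid(np.arange(w)+.0,np.arange(h)+.0)
D=np.stack([(U-c['cx'])/f,-(V-c['cy'])/f,-np.ones_like(U)],-1)@q2m(c['rotation']).T
P=c['origin']+D*c['range_z'][...,None]
reg=(V<230)&(V>150)&(U>230)&(U<430)
t=reg&(P[...,2]>.107)&(P[...,2]<.12)
print('thumb top',t.sum(),P[t].mean(0),P[t].min(0),P[t].max(0), U[t].min(),U[t].max(),V[t].min(),V[t].max())
m=(abs(P[...,2]-.08)<.003)&(V<235)
q=P[m]; print(q.min(0),q.max(0))
r=cv2.minAreaRect(q[:,:2].astype(np.float32)*1000); print(r)
bar=(V<150)&(V>100)&(P[...,2]>.045)&(P[...,2]<.07); 
x=P[bar]; x=x[x[:,0]<x[:,0].min()+.02]; print('bar',x.mean(0),np.polyfit(x[:,1],x[:,0],1), x.min(0),x.max(0))
E
```

```text
thumb top 382 [ 0.65434445 -0.09393457  0.11140035] [ 0.64266256 -0.10112985  0.10719959] [ 0.66749086 -0.08664408  0.11340313] 306.0 320.0 176.0 202.0
[ 0.62236577 -0.19395373  0.0770072 ] [0.72049045 0.05011044 0.08299965]
((671.3955688476562, -72.1845703125), (80.32227325439453, 239.76580810546875), 4.751431465148926)
bar [ 0.59662813 -0.07617198  0.05882357] [-0.06152714  0.59194149] [ 0.58728867 -0.13250626  0.05351748] [ 0.60704024 -0.02263817  0.06209766]
```

View pics/w1z.png

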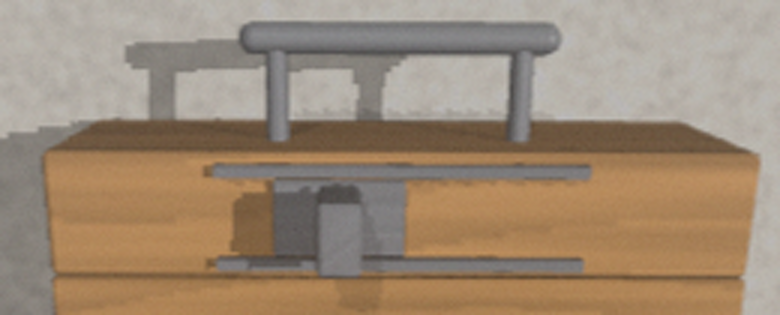

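```bash
python3 -m jog '[[[-1,5,-30,0,0,0.4],[-1,5,-60,0,0,0.4],[-1,5,-90,0,0,0.4],[-1,5,-110,0,0,0.4],[-1,5,-120,0,0,0.4]]]' && python3 -m jog '[[[0,0,0,0,0,0],[0,0,0,0,0,0],[0,0,0,0,0,0],[0,0,0,0,0,0]]]' -1
python3 - <<'E'
from h import *
snap('wrist','wrist2')
s=manip.read_state(); print(s['tool_pos'],s['force'],s['width'],s['moment'],s['time_s'])
E
```

```text
time_s: 2.75
tool_pos: [0.652, -0.0861, 0.0941]
eef_rot: [0.707, -0.706, -0.03, 0.032]
force: [-0.3, -0.0, 1.2]
width: 0.0531
time_s: 3.15
tool_pos: [0.6546, -0.0871, 0.0978]
eef_rot: [-0.706, 0.707, 0.032, -0.03]
force: [0.1, -0.2, 0.0]
width: 0.0228
[ 0.65442192 -0.08709551  0.0975456 ] [-0.77883167 -1.14043426  0.12307365] 0.01890557095281483 [ 0.03847266 -0.01093934  0.03123498] 3.2
```

View pics/wrist2.png

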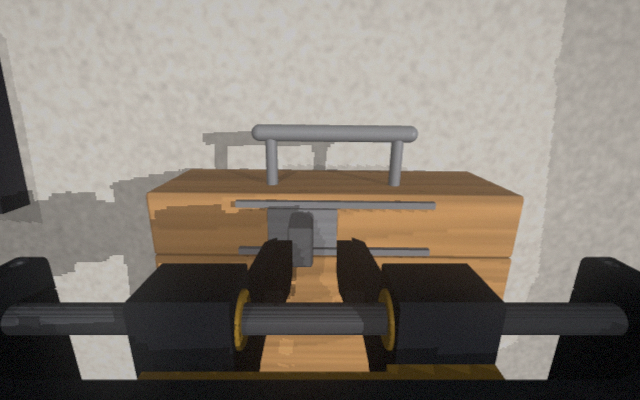

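```bash
python3 -m jog '[[[0,0,-1,0,0,0],[0,0,-2,0,0,0],[0,0,-2,0,0,0],[0,0,-2,0,0,0]]]' -1
python3 - <<'E'
from h import *
snap('wrist','wrist3')
s=manip.read_state(); print(s['tool_pos'],s['force'],s['width'],s['moment'],s['time_s'])
E
```

```text
time_s: 3.6
tool_pos: [0.6537, -0.087, 0.0944]
eef_rot: [-0.706, 0.706, 0.031, -0.031]
force: [-1.1, 0.9, -1.0]
width: 0.0006
[ 0.65375381 -0.08704375  0.09445163] [-0.05602771 -0.52788971 -0.54606611] 0.00036314621539682674 [ 0.0128518  -0.0404263  -0.01181208] 3.65
```

View pics/wrist3.png

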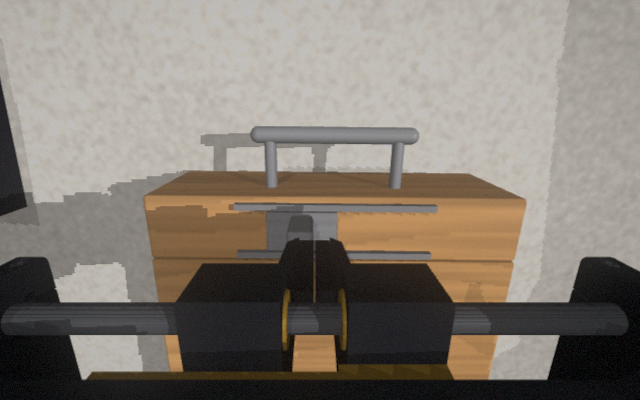

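```bash
python3 - <<'E'
from h import *
for n in ['wrist2','wrist3']:
    c=ld(n); print(n, c['origin'],c['rotation'])
    for u,v in [(300,222),(302,232),(300,238),(290,245),(300,245),(305,243),(305,255),(335,245),(340,243),(335,250),(200,230),(330,206),(250,255),(300,300)]: print(u,v,np.round(pt(c,u,v),4))
c=ld('wrist3'); h,w=400,640
cv2.imwrite('pics/w3z.png',cv2.resize(c['image'][:,:,::-1][190:310,230:400],None,fx=4.5,fy=4.5,interpolation=cv2.INTER_CUBIC))
snap('side','side3')
b=ld('side3')['image'][:,:,::-1][110:270,270:430]
cv2.imwrite('pics/s3z.png',cv2.resize(b,None,fx=3.7,fy=3.7,interpolation=cv2.INTER_CUBIC))
E
```

```text
wrist2 [ 0.57839596 -0.09338745  0.26542399] [ 0.66792429 -0.10129002 -0.1108107   0.72892967]
300 222 [ 0.6435 -0.0956  0.1019]
302 232 [ 0.6453 -0.094   0.1114]
300 238 [ 0.6489 -0.0948  0.1115]
290 245 [ 0.6461 -0.0993  0.1268]
300 245 [ 0.6531 -0.0945  0.1114]
305 243 [ 0.6514 -0.0919  0.112 ]
305 255 [ 0.659  -0.0913  0.1113]
335 245 [ 0.6647 -0.0722  0.0834]
340 243 [ 0.6441 -0.0746  0.1241]
335 250 [ 0.6682 -0.0718  0.0835]
200 230 [ 0.663  -0.1596  0.0808]
330 206 [ 0.6387 -0.0781  0.0833]
250 255 [ 0.6795 -0.1276  0.078 ]
300 300 [ 0.7105 -0.0916  0.0797]
wrist3 [ 0.57789234 -0.09334289  0.26226842] [ 0.66803744 -0.10045575 -0.11014221  0.72904274]
300 222 [ 0.6431 -0.0955  0.0973]
302 232 [ 0.6434 -0.0939  0.1107]
300 238 [ 0.6467 -0.0947  0.1111]
290 245 [ 0.6442 -0.0991  0.1256]
300 245 [ 0.6451 -0.0943  0.1228]
305 243 [ 0.6451 -0.0919  0.1201]
305 255 [ 0.6458 -0.0915  0.1317]
335 245 [ 0.6422 -0.0775  0.1259]
340 243 [ 0.6424 -0.0748  0.1227]
335 250 [ 0.6421 -0.0779  0.1315]
200 230 [ 0.6611 -0.1587  0.0797]
330 206 [ 0.6365 -0.0784  0.0838]
250 255 [ 0.6734 -0.1257  0.0843]
300 300 [ 0.6495 -0.0923  0.1611]
```

View pics/w3z.png

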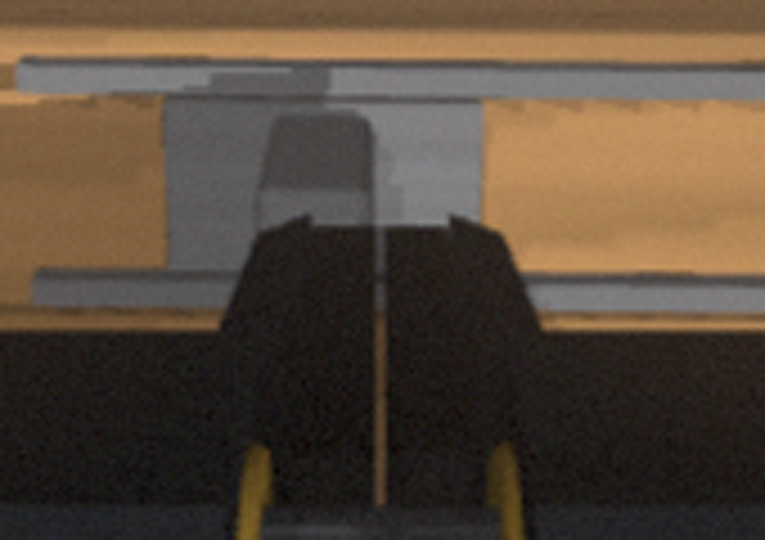

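View pics/s3z.png

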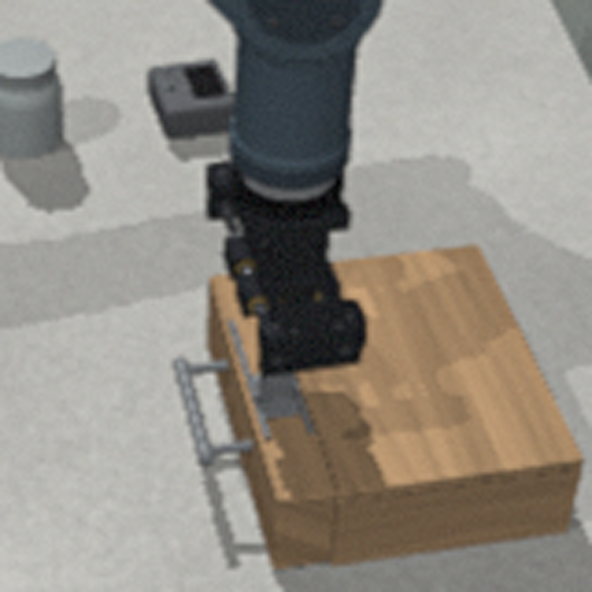

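```bash
python3 - <<'E'
from h import *
print([a for a in dir(manip) if a[0]!='_'], manip.nose_length)
s=manip.read_state(); Rt=q2m(s['eef_rot'])
for n in ['wrist1','wrist2','wrist3']:
    c=ld(n); h,w=400,640
    f=h/2/np.tan(np.radians(float(c['vfov']))/2)
    U,V=np.meshgrid(np.arange(w)+.0,np.arange(h)+.0)
    D=np.stack([(U-c['cx'])/f,-(V-c['cy'])/f,-np.ones_like(U)],-1)
    P=D*c['range_z'][...,None]
    dark=(c['image'].max(2)<45)&(V>225)&(V<330)&(U>180)&(U<450)&(c['range_z']>0)
    W=c['origin']+P@q2m(c['rotation']).T
    q=W[dark&(W[...,2]>.115)]; i=np.argsort(q[:,2])[:300]
    print(n,c['origin'],'tip z pct',np.percentile(q[:,2],[0,1,5]), np.round(q[i].mean(0),4), np.percentile(q[i][:,0],[2,98]))
c=ld('side3'); h,w=400,640
f=h/2/np.tan(np.radians(float(c['vfov']))/2)
for u,v in [(345,205),(345,208),(350,207),(355,206),(360,204),(365,200)]: print(u,v,np.round(pt(c,u,v),4),c['image'][v,u])
E
```

```text
['MotionError', 'camera', 'nose_length', 'read_state', 'sign_off'] 0.008
wrist1 [ 0.57940392 -0.09931739  0.38407209] tip z pct [0.24196033 0.25237159 0.26001968] [ 0.6546 -0.1078  0.2563] [0.6433617 0.6642868]
wrist2 [ 0.57839596 -0.09338745  0.26542399] tip z pct [0.11950218 0.12458859 0.13415099] [ 0.6464 -0.0907  0.1249] [0.64218305 0.65745075]
wrist3 [ 0.57789234 -0.09334289  0.26226842] tip z pct [0.11677424 0.12215147 0.13439678] [ 0.6443 -0.0879  0.1217] [0.64198462 0.64575807]
345 205 [ 0.6395 -0.18    0.2055] [27 28 32]
345 208 [ 0.6411 -0.175   0.1905] [34 35 39]
350 207 [ 0.6535 -0.1737  0.1914] [19 21 24]
355 206 [ 0.6651 -0.1759  0.1959] [27 35 28]
360 204 [ 0.6756 -0.1811  0.2065] [27 28 31]
365 200 [ 0.6872 -0.1798  0.2174] [24 23 29]
```

```bash
python3 -m jog '[[[0,-4,4,0,0,0],[0,-7.5,4,0,0,0],[0,-7.5,4,0,0,0],[0,-7.5,4,0,0,0]]]' -0.1; python3 -m jog '[[[0,0,-5,0,0,0],[0,0,-10,0,0,0],[0,0,-14,0,0,0],[0,0,-14,0,0,0]]]'
python3 - <<'E'
from h import *
c=snap('wrist','wrist4')
s=manip.read_state(); print(s['tool_pos'],s['force'],s['width'],s['moment'],s['time_s'])
cv2.imwrite('pics/w4z.png',cv2.resize(c['image'][:,:,::-1][190:310,230:400],None,fx=4.5,fy=4.5,interpolation=cv2.INTER_CUBIC))
E
```

```text
time_s: 4.1
tool_pos: [0.6538, -0.0948, 0.0986]
eef_rot: [-0.706, 0.706, 0.031, -0.031]
force: [-0.6, -0.1, -0.2]
width: 0.0306
time_s: 4.5
tool_pos: [0.6531, -0.0943, 0.0835]
eef_rot: [0.707, -0.706, -0.03, 0.032]
force: [-0.1, -0.3, -0.2]
width: 0.0396
[ 0.65342267 -0.09439192  0.08390154] [-0.92591249 -0.82374649 -0.5883913 ] 0.039643712086287336 [-0.01459778  0.00361365 -0.00763131] 4.55
```

View pics/w4z.png

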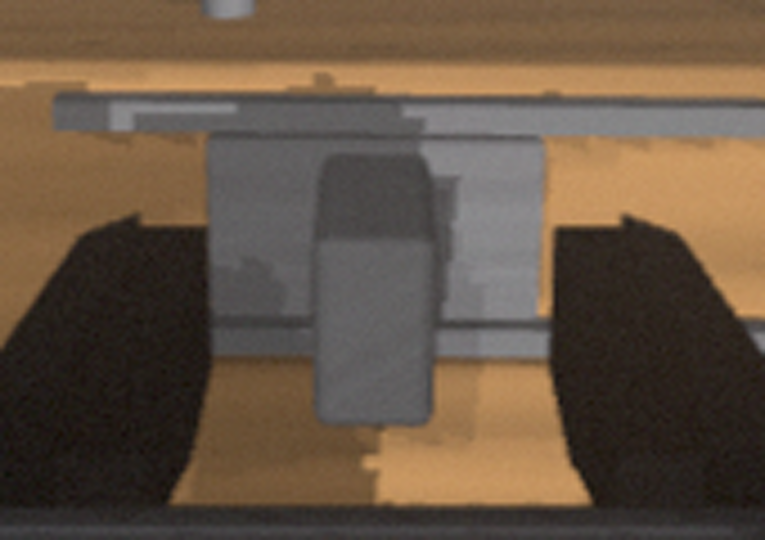

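```bash
python3 -m jog '[[[0,0,-4,0,0,0],[0,0,-8,0,0,0],[0,0,-11,0,0,0],[0,0,-14,0,0,0],[0,0,-14,0,0,0]]]'
python3 - <<'E'
from h import *
c=snap('wrist','wrist5')
s=manip.read_state(); print(s['tool_pos'],s['force'],s['width'],s['moment'],s['time_s'])
for u,v in [(262,241),(265,243),(272,243),(275,245),(360,243),(370,245),(375,242),(310,255)]: print(u,v,np.round(pt(c,u,v),4))
cv2.imwrite('pics/w5z.png',cv2.resize(c['image'][:,:,::-1][190:310,230:400],None,fx=4.5,fy=4.5,interpolation=cv2.INTER_CUBIC))
E
```

```text
time_s: 5.05
tool_pos: [0.6534, -0.0945, 0.0699]
eef_rot: [0.706, -0.706, -0.031, 0.031]
force: [-0.4, -0.2, -0.3]
width: 0.0396
[ 0.65359785 -0.09452275  0.07022916] [ 1.19963322  0.76445836 -0.50484103] 0.03961185673281043 [ 0.02008562 -0.07096455 -0.02269201] 5.1
262 241 [ 0.6468 -0.1212  0.0932]
265 243 [ 0.6466 -0.1193  0.0957]
272 243 [ 0.6463 -0.1159  0.0956]
275 245 [ 0.6469 -0.1142  0.0963]
360 243 [ 0.6426 -0.0718  0.0953]
370 245 [ 0.6416 -0.0675  0.0989]
375 242 [ 0.6403 -0.065   0.0977]
310 255 [ 0.6438 -0.0968  0.1101]
```

View pics/w5z.png

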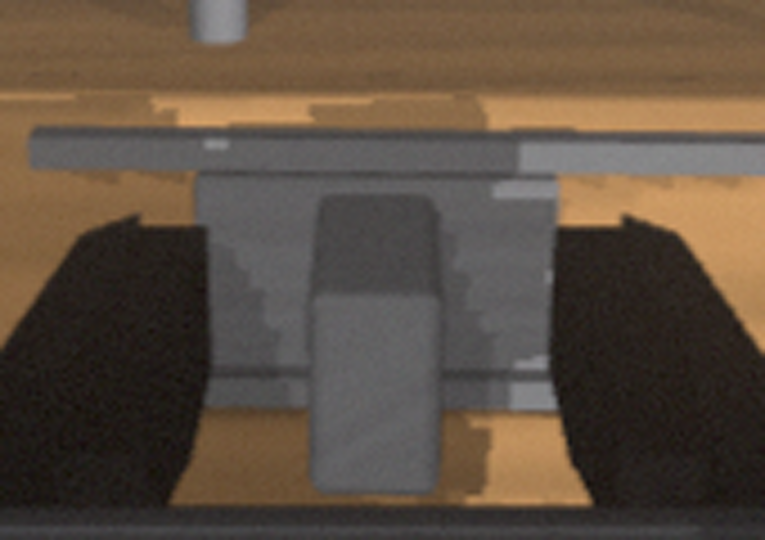

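```bash
python3 -m jog '[[[0,0,-2,0,0,0],[0,0,-3,0,0,0],[0,0,-3,0,0,0],[0,0,-3,0,0,0],[0,0,-3,0,0,0]]]' -1
python3 -m jog '[[[0,0,0,0,0,0],[0,0,0,0,0,0]]]'
python3 - <<'E'
from h import *
s=manip.read_state(); print(s['tool_pos'],s['force'],s['width'],s['moment'],s['time_s'])
E
```

```text
time_s: 5.6
tool_pos: [0.6538, -0.0946, 0.0675]
eef_rot: [0.706, -0.706, -0.031, 0.031]
force: [0.6, -0.1, -1.8]
width: 0.0137
time_s: 5.8
tool_pos: [0.6537, -0.0945, 0.0675]
eef_rot: [0.706, -0.706, -0.031, 0.031]
force: [0.4, 0.1, -1.4]
width: 0.0137
[ 0.65372244 -0.09454713  0.06745059] [ 0.36748556  0.14485333 -1.43868142] 0.01373420076272927 [-0.01609628 -0.03409492 -0.09986215] 5.8
```

```bash
python3 -m jog '[[[-0.4,4.5,0,0,0,0],[-0.7,9,0,0,0,0],[-1,13,0,0,0,0],[-1,13,0,0,0,0]]]'
python3 -m jog '[[[-2,-0.2,0,0,0,0],[-4,-0.3,0,0,0,0],[-5,-0.4,0,0,0,0],[-5,-0.4,0,0,0,0]]]'
```

```text
time_s: 6.2
tool_pos: [0.6526, -0.0802, 0.0675]
eef_rot: [0.707, -0.706, -0.031, 0.032]
force: [-0.1, 0.1, -1.8]
width: 0.0133
time_s: 6.6
tool_pos: [0.6475, -0.0813, 0.0675]
eef_rot: [0.707, -0.706, -0.031, 0.031]
force: [0.9, 2.4, -1.2]
width: 0.0138
```

```bash
python3 -m jog '[[[-1.5,-0.1,0,0,0,0],[-3,-0.2,0,0,0,0],[-4,-0.3,0,0,0,0],[-4,-0.3,0,0,0,0]]]'
python3 - <<'E'
from h import *
c=snap('wrist','wrist6')
s=manip.read_state(); print(s['tool_pos'],s['force'],s['width'],s['moment'],s['time_s'])
cv2.imwrite('pics/w6z.png',cv2.resize(c['image'][:,:,::-1][170:300,200:430],None,fx=3.4,fy=3.4,interpolation=cv2.INTER_CUBIC))
E
```

```text
time_s: 7.0
tool_pos: [0.6435, -0.0823, 0.0675]
eef_rot: [0.706, -0.706, -0.031, 0.031]
force: [1.3, 1.7, -1.9]
width: 0.0138
[ 0.64348054 -0.08226978  0.06749863] [-0.79088437  2.53308738 -1.77535099] 0.013537737916731744 [ 0.49765146 -0.09671212 -0.12139448] 7.05
```

View pics/w6z.png

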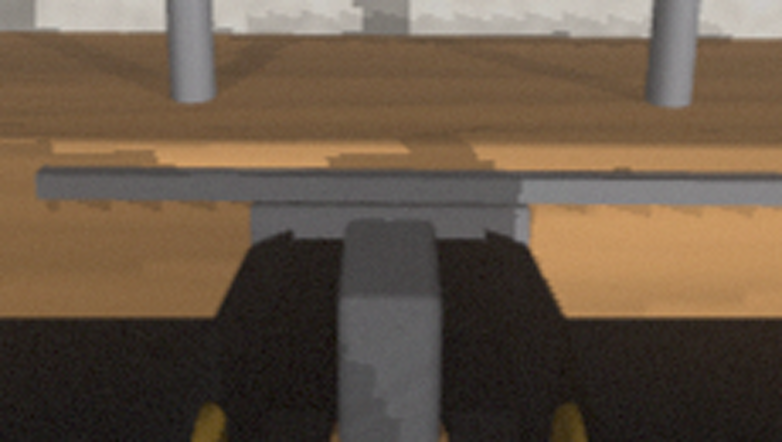

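```bash
python3 -m jog '[[[-5,-0.4,0,0,0,0],[-12,-1,0,0,0,0],[-20,-1.6,0,0,0,0],[-30,-2.4,0,0,0,0],[-40,-3.2,0,0,0,0]]]'
python3 -m jog '[[[-10,-0.8,0,0,0,0],[-18,-1.4,0,0,0,0],[-24,-1.9,0,0,0,0],[-30,-2.4,0,0,0,0],[-34,-2.7,0,0,0,0]]]'
```

```text
time_s: 7.55
tool_pos: [0.6026, -0.0855, 0.0675]
eef_rot: [0.706, -0.706, -0.031, 0.031]
force: [1.9, 2.8, -4.2]
width: 0.0142
time_s: 8.05
tool_pos: [0.5692, -0.0882, 0.0675]
eef_rot: [-0.706, 0.706, 0.031, -0.031]
force: [1.0, 2.1, -5.3]
width: 0.0137
```

```bash
python3 -m jog '[[[-2,-0.2,0,0,0,0],[-4,-0.3,0,0,0,0],[-6,-0.5,0,0,0,0],[-6,-0.5,0,0,0,0]]]'
python3 -m jog '[[[-1,-0.1,0,0,0,0],[-2,-0.2,0,0,0,0],[-2,-0.2,0,0,0,0]]]'
```

```text
time_s: 8.45
tool_pos: [0.5634, -0.0887, 0.0675]
eef_rot: [-0.706, 0.706, 0.031, -0.031]
force: [0.6, 2.8, -2.9]
width: 0.0134
time_s: 8.75
tool_pos: [0.563, -0.0888, 0.0675]
eef_rot: [-0.706, 0.707, 0.032, -0.03]
force: [4.6, 2.3, -9.8]
width: 0.0139
```

```bash
python3 - <<'E'
from h import *
s=manip.read_state(); print(s['tool_pos'],s['force'],s['moment'],s['width'],s['time_s'])
c=snap('side','side7')
b=c['image'][:,:,::-1][110:270,250:430]
cv2.imwrite('pics/s7z.png',cv2.resize(b,None,fx=3.7,fy=3.7,interpolation=cv2.INTER_CUBIC))
E
```

```text
[ 0.56298742 -0.08877832  0.06750911] [ 4.58842545  2.30594936 -9.81520955] [ 0.36260585 -0.99795835 -0.07637673] 0.013903553390979968 8.75
```

View pics/s7z.png

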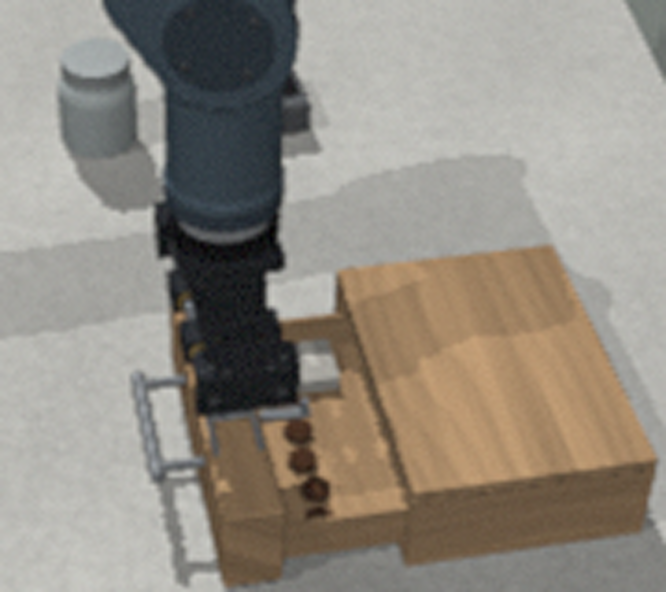

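```bash
python3 -m jog '[[[-1,-0.1,0,0,0,0],[-2,-0.2,0,0,0,0],[-2,-0.2,0,0,0,0],[-2,-0.2,0,0,0,0]]]'
```

```text
time_s: 9.2
tool_pos: [0.563, -0.0888, 0.0676]
eef_rot: [-0.706, 0.707, 0.033, -0.029]
force: [10.1, 2.4, -16.6]
width: 0.0138
```

```bash
python3 -m jog '[[[1,0.1,0,0,0,0],[2.5,0.2,0,0,0,0],[2.5,0.2,0,0,0,0]]]'; python3 -m jog '[[[0,0,0,0,0,0],[0,0,0,0,0,0],[0,0,0,0,0,0],[0,0,0,0,0,0],[0,0,0,0,0,0]]]' -0.1; python3 -m jog '[[[0,0,15,0,0,0],[0,0,35,0,0,0],[0,0,65,0,0,0],[0,0,100,0,0,0],[0,0,140,0,0,0]]]';python3 -m jog '[[[-10,40,30,0,0,0],[-20,80,60,0,0,0],[-30,120,60,0,0,0],[-30,160,60,0,0,0],[-30,180,60,0,0,0]]]'
python3 - <<'E'
from h import *
s=manip.read_state(); print(s['tool_pos'],s['force'],s['width'],s['time_s'])
for n in ['side','scene']: snap(n,n+'8')
for n in ['side8','scene8']:
    c=ld(n); h,w=400,640
    f=h/2/np.tan(np.radians(float(c['vfov']))/2)
    U,V=np.meshgrid(np.arange(w)+.0,np.arange(h)+.0)
    D=np.stack([(U-c['cx'])/f,-(V-c['cy'])/f,-np.ones_like(U)],-1)@q2m(c['rotation']).T
    P=c['origin']+D*c['range_z'][...,None]
    m=(abs(P[...,2]-.08)<.004)&(P[...,0]>.45)&(P[...,0]<.9)&(abs(P[...,1])<.25)
    r=cv2.minAreaRect(P[m][:,:2].astype(np.float32)*1000); print(n,r)
    t=(P[...,2]>.095)&(P[...,2]<.116)&(P[...,0]>.5)&(P[...,0]<.63)&(P[...,1]>-.15)&(P[...,1]<0)
    print('thumb',t.sum(),P[t].mean(0))
E
```

```text
time_s: 9.5
tool_pos: [0.563, -0.0888, 0.0675]
eef_rot: [-0.706, 0.706, 0.031, -0.031]
force: [4.3, 1.4, -8.1]
width: 0.0138
time_s: 10.0
tool_pos: [0.5622, -0.089, 0.0677]
eef_rot: [-0.706, 0.706, 0.031, -0.031]
force: [0.4, -0.7, 0.0]
width: 0.0395
time_s: 10.5
tool_pos: [0.5616, -0.0888, 0.2094]
eef_rot: [0.706, -0.706, -0.031, 0.031]
force: [0.0, -1.2, 0.6]
width: 0.0392
time_s: 11.0
tool_pos: [0.5316, 0.0954, 0.2692]
eef_rot: [0.707, -0.706, -0.033, 0.032]
force: [0.5, 0.0, 0.2]
width: 0.0397
[0.53164557 0.09539888 0.26919406] [0.49779191 0.00484869 0.24522001] 0.03970103462302106 11.0
side8 ((698.9290771484375, -74.12063598632812), (314.13543701171875, 244.47923278808594), 4.396446704864502)
thumb 66 [ 0.56447735 -0.09432883  0.10662261]
scene8 ((698.832763671875, -69.77217102050781), (317.5454406738281, 243.0738983154297), 4.400562763214111)
thumb 53 [ 0.56705706 -0.08419717  0.10647865]
```

View pics/side8.png

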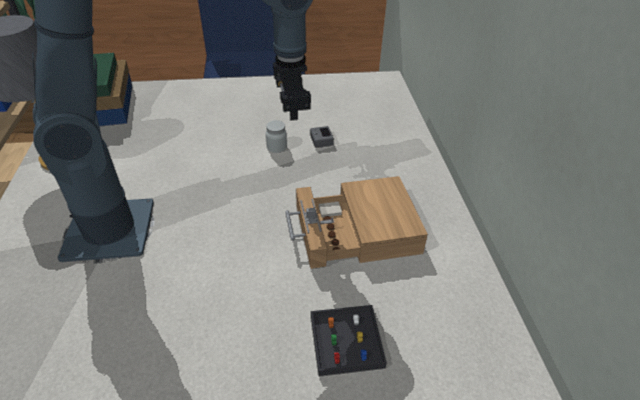

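View pics/scene8.png

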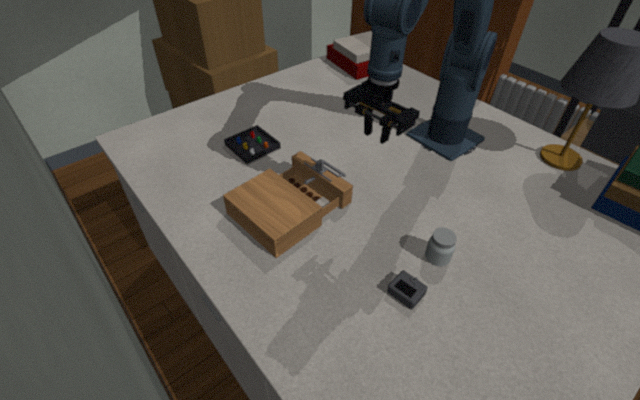

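The drawer sits about 90 mm out, the gripper is clear, and the jar (277,137), timer (321,136) and tray (347,339) are at the same side-view pixels as at the start.

```bash
python3 -m jog '[[[0,0,0,0,0,0],[0,0,0,0,0,0]]]'; python3 -c "
from workcell import manip
print(manip.sign_off())"
```

```text
time_s: 11.3
tool_pos: [0.5325, 0.0892, 0.2679]
eef_rot: [-0.706, 0.707, 0.03, -0.03]
force: [0.1, -0.1, 0.1]
width: 0.0398
the job is handed in; nothing more can be done
None
```

The drawer is open to its stop and the gripper has let go; I handed the job in at 11.3 s. I pinched the lock thumb-piece, slid it about 13 mm along +y and tugged. The drawer came free on that first tug, so no further searching was needed.

**Stop:** on the last pull the tool stayed at x = 0.563 while the force along x rose to 10 N. I then eased off, opened the gripper and lifted clear.

**Final pictures:** the organiser-plus-drawer outline is 90 mm longer in the side view and 92 mm longer in the scene view. The thumb-piece moved about 90 mm. The jar, timer and dice tray look to be where they stood at the start.

**What failed or disagreed:**
- **First grasp:** the gripper closed on nothing just above the thumb-piece. The fingertips showed about 24 mm higher in the pictures than the reported tool position and nose length imply. I lowered it by what the pictures showed and gripped at 13.7 mm.
- **Camera offset:** the scene and side cameras differ by about 5 mm in y, and I used the wrist camera for the grasp.
- **Lock reading:** I did not measure the lock's exact reading when it released. I estimate about 22 mm.

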